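# Check a closet shelf for cupping with a straightedge

### The job

Take the straightedge (the longest and lowest of the three plates in the beech rack) by its upper edge and draw it straight up out of its slot, leaving the other two plates standing in the rack. Then check the white shelf panel for cupping: set the straightedge's bevelled lower edge on the panel, blade upright and lying square across the panel from one long side to the other, with the middle of the blade on the pencilled cross, and press it down lightly, with about 5 N. Finish while still gripping it and pressing it there for the reading: do not let go and do not put it down.

Things in the scene. Friction and masses are not known exactly. Their poses are not given: they have to be found in the camera images.
- rack: Fixed beech block, 292 (its x) x 180 (its y) x 38 mm high. Three parallel slots run along its x at y = -60, 0, +60 mm, each 10 mm wide, 268 mm long with closed ends, 28 mm deep (floor 10 mm above the table). Each holds one plate on edge; which plate is in which slot varies. Origin: centre of its underside, on the table; z up.
- straightedge: Loose aluminium plate on edge in a slot, 0.28 to 0.4 kg: 260 mm long (its x), 8 mm thick (y), 64 mm high (z up), flat faces. Lowest 5 mm bevelled to a 3 mm thick working edge; 36 x 15 mm hanging slot near one end. Its top is 36 mm above the rack's. May lean 5 degrees. Centre of mass within 5 mm of mid-length. Origin: mid-length of the working edge (centre of underside).
- template: Loose grey plastic drilling template, 220 x 8 x 80 mm, with a row of seven bushed holes, standing on its long edge in another slot of the rack; its top is 52 mm above the rack's top. Leave it standing there. Origin: centre of its underside, x along its length.
- set_square: Loose steel set square: an open right-angled triangle 160 mm long, 86 mm high and 8 mm thick, standing on its long side in another slot of the rack; its top is 58 mm above the rack's top. Leave it standing there. Origin: centre of its underside, x along its length.
- shelf: White laminated shelf panel, 220 mm across (its x) x 380 mm long (y) x 18 mm thick, level on two soft foam strips, upper face 43 mm above the table. It cannot slide or turn; pressed, it sinks straight down on the foam, 1 mm per 2 N (after the first 0.6 N), at most 12 mm. Origin: centre of its underside, z up.
- cross (a point): Middle of the pencilled cross (lines 34 mm long) on the panel's upper face: midway across it, 40 mm from its centre along its length (y = +40 mm). Axes as the panel's: x across the panel (the straightedge's length must lie along it, either way round), y along its length, z up. A flat pencil, 8 mm high, lies across the panel 120 to 180 mm from the cross towards -y.
Things that resemble listed ones, but are neither listed nor needed, are in the scene too. Leave any blue or red look-alike of the template alone.

How it is judged:
By the outcome, as a careful person would: the job done as asked, in the order asked, and still so for the second after the job is handed in, while the arm keeps its last pose, push and grip.
It also fails if it takes over 48 s, if anything falls off the work surface, if the arm or the gripper's body presses on something with over 40 N, if the wrist force passes 120 N, or if a joint passes its speed limit or range.

### The arm

A 6-joint arm with a two-finger parallel gripper is mounted at the origin on the work surface. World frame = base frame: x ahead of the robot, y to its left, z up, the work surface at z = 0. Lengths are in m, angles in rad, forces in N, time in s.
With the tool pointing down it reaches from about 0.375 to 0.75 m from the base axis. Payload 9 kg.
Tool frame: the origin (TCP) lies on the centre line of the jaws, within the pads' length; the fingertips stand 25 mm ahead of it and the grasp point (between the pads) lies 6 mm ahead of it; z points along the fingers, y is the line along which they close (so a half turn about z gives the same grasp; the last joint's range is limited). The gripper opens to 85 mm and grips with 20 to 120 N. Pads are 22 mm wide; open, the fingers measure 114 mm over their backs; the gripper's body (76 mm by 85 mm) begins 54 mm behind the grasp point. The pads swing forward as they close: fully open they stand 13 mm farther back than shut.
Start: joints at [-1.541, 0.104, 0.097, 1.564, 0, 1.353], TCP at [0.147, -0.582, 0.256] pointing down, gripper open.
Joint ranges: [-2.99, 2.99], [-0.84, 1.86], [-1.1, 1.16], [-1.84, 2.11], [-1.51, 1.56], [-3.14, 3.14]. Speed limits (rad/s): [2.22, 2.22, 2.57, 3.14, 3.14, 3.14].

### API

Orientations are given as a 3x3 rotation matrix whose columns are the frame's x, y, z axes.
In Python, from bench import bot gives the robot as it stands. The module is installed in compiled form; this text tells all that it offers. Calls block until the motion is done:
- bot.movep(position, orientation): joint-space move of the TCP to a pose.
- bot.move_l(position, feed=0.15, frame=None, threshold=None): straight line of the TCP; frame=None keeps the orientation; feed is the mean speed in m/s. With threshold (N) it stops when the force on the tool has changed by that much, and returns True; else False.
- bot.movej(angles): joint-space move.
- bot.grip(opening, grip_force=None): opening from 0.0 (shut) to 1.0 (fully open); grip_force is the grip in N (None keeps the last); returns when the fingers have stopped.
- bot.wait(seconds).
- bot.ik(position, orientation): joint angles nearest the present ones, or None.
- bot.capture(name): name is "scene" or "top" or "wrist"; returns a dict with "image" (420x560x3 uint8, red, green, blue), "fx", "fy", "cx", "cy" (pixels), "origin" and "attitude" of the camera in the world; the wrist camera has in their place "mount" (4x4, takes a point from camera to tool coordinates, whose origin is the TCP and whose axes are the flange's). Camera axes: x right, y down, z forward; pixel columns grow to the right and rows downward; lengths in m; the calibration is good to about 2 mm. A picture is of the moment at which its call begins: read the wrist's pose just before it. There is no depth.
A pose or a line that the arm cannot do raises bot.MotionError and nothing moves.
- bot.job_done(): hands the job in; it is judged then, once.
Readings, each from a call of its own:
- bot.current_time_s(): time.
- bot.current_joint_pos(): joint angles.
- bot.current_joint_velocities(): joint speeds.
- bot.current_tau(): joint torques, N m.
- bot.current_ee_pos(): TCP position.
- bot.current_tcp_rot(): TCP orientation.
- bot.current_force(): force on the tool from outside, world axes, zero at the start.
- bot.current_wrist_torque(): the same for the moment, N m.
- bot.current_width(): opening from 0.0 (shut) to 1.0 (fully open).
- bot.current_gripper_force(): force on a finger pad.
Only numpy, scipy, OpenCV 4.12 (cv2) and the standard library are available. Lean on these libraries where they do the work, as an engineer would, in place of code of your own. Each camera call takes 0.05 s, during which the arm holds its last target. There are 200 camera calls.

## Working session

There is one attempt and no reset: what is moved stays moved. The work goes in short steps, each a Python script; the robot and the scene stay as the last script left them, time stands still between calls to the robot, and variables do not carry over. Pictures are saved under pics/ and viewed, at most 10 in all, crops included, and the job is handed in when it is done.

```bash
mkdir -p pics; cat > h.py <<'E'
import numpy as np, cv2
from bench import bot
def ray(c,u,v,z):
    R=np.array(c["attitude"]); o=np.array(c["origin"])
    d=R@np.array([(u-c["cx"])/c["fx"],(v-c["cy"])/c["fy"],1.])
    return o+d*(z-o[2])/d[2]
def proj(c,p):
    q=np.array(c["attitude"]).T@(np.array(p)-np.array(c["origin"]))
    return c["fx"]*q[0]/q[2]+c["cx"], c["fy"]*q[1]/q[2]+c["cy"]
def save(n,im): cv2.imwrite("pics/"+n,im[...,::-1])
E
python3 - <<'E'
from h import *
import pickle
for n in("top","scene"):
    c=bot.capture(n); pickle.dump(c,open(n+".pkl","wb")); save(n+".png",cv2.resize(c["image"],(800,600)))
    print(n,c["fx"],c["cx"],c["cy"],c["origin"],np.round(c["attitude"],3).tolist())
print(bot.current_time_s(),bot.current_tcp_rot(),bot.current_force())
E
```

```text
top 485.683791844497 286.6906277387197 205.04427219081606 [ 0.2806576  -0.16890465  1.58797317] [[0.015, -0.998, 0.057], [-1.0, -0.014, 0.024], [-0.023, -0.057, -0.998]]
scene 423.13216972444246 272.6583402391752 217.05960243309994 [ 1.08938417 -0.58592458  1.04298836] [[0.507, 0.665, -0.548], [0.862, -0.377, 0.339], [0.018, -0.644, -0.764]]
0.1 [[ 9.69447002e-01  2.45300853e-01 -4.25497548e-05]
 [ 2.45300735e-01 -9.69446333e-01  1.16459733e-03]
 [ 2.44427014e-04 -1.13945288e-03 -9.99999321e-01]] [ 0.36184198  0.99846498 -0.88360119]
```

View pics/top.png

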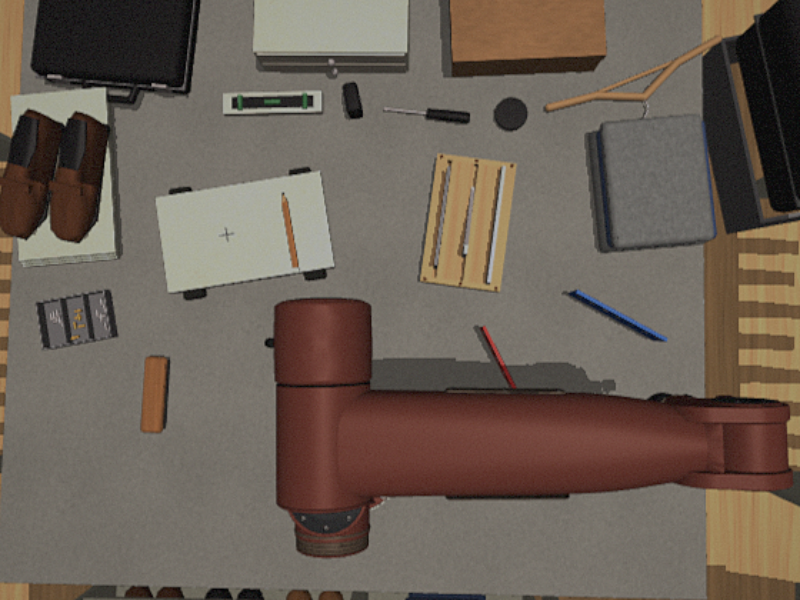

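View pics/scene.png

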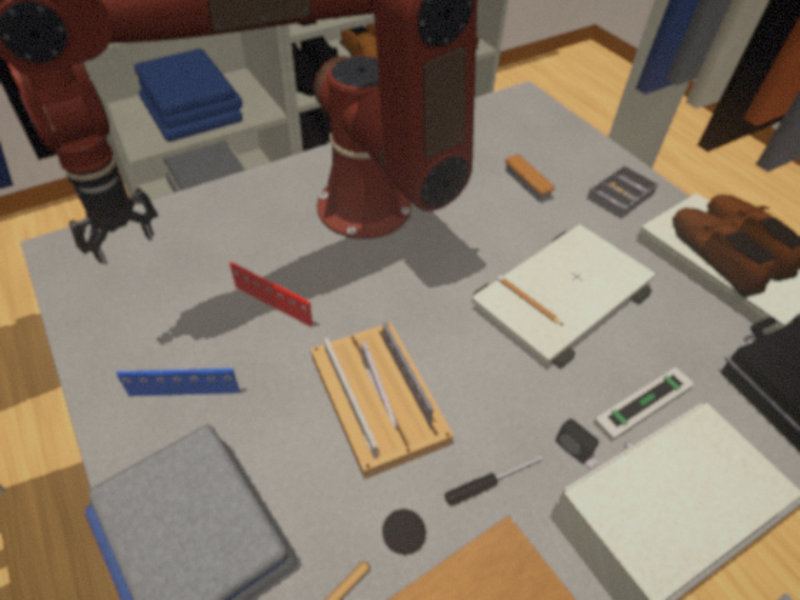

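Top: shelf with cross at (227,234), rack at (468,222) holding plates at (442,215), (470,208) and (497,225). The right one is bright and longest, so it's probably the straightedge. The blue and red look-alikes stand outside the rack. I'll enlarge the crops to confirm.

```bash
python3 - <<'E'
from h import *
import pickle
t=pickle.load(open("top.pkl","rb"))["image"]; s=pickle.load(open("scene.pkl","rb"))["image"]
a=cv2.resize(t[100:210,285:370],None,fx=5.4,fy=5.4,interpolation=cv2.INTER_CUBIC)[:594]
b=cv2.resize(s[220:340,210:325],None,fx=5,fy=5,interpolation=cv2.INTER_CUBIC)
# left: top crop col0=285,row0=100 scale 5.4 ; resized to fit 800
save("rackt.png",a); save("racks.png",b)
save("shelf.png",cv2.resize(t[112:212,103:238],None,fx=5.9,fy=5.9,interpolation=cv2.INTER_CUBIC))
print(a.shape,b.shape)
E
```

```text
(594, 459, 3) (600, 575, 3)
```

View pics/rackt.png

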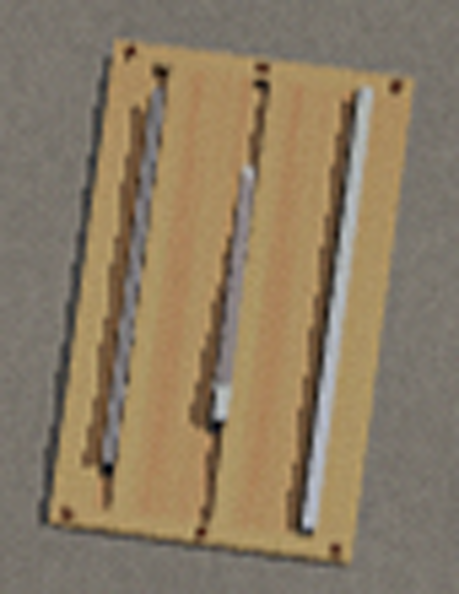

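View pics/racks.png

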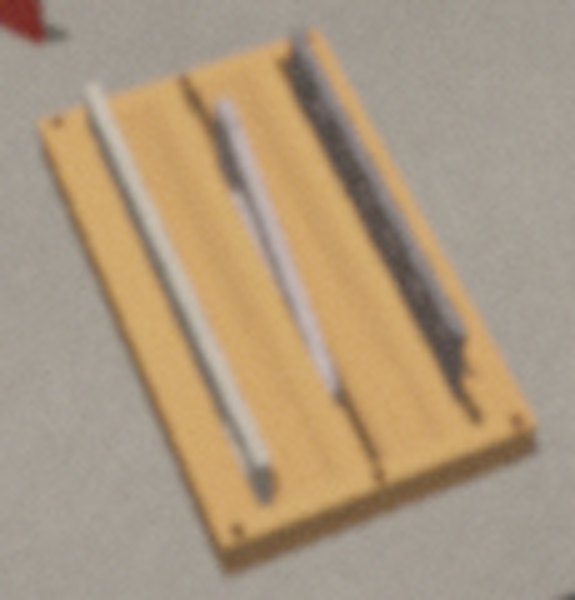

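View pics/shelf.png

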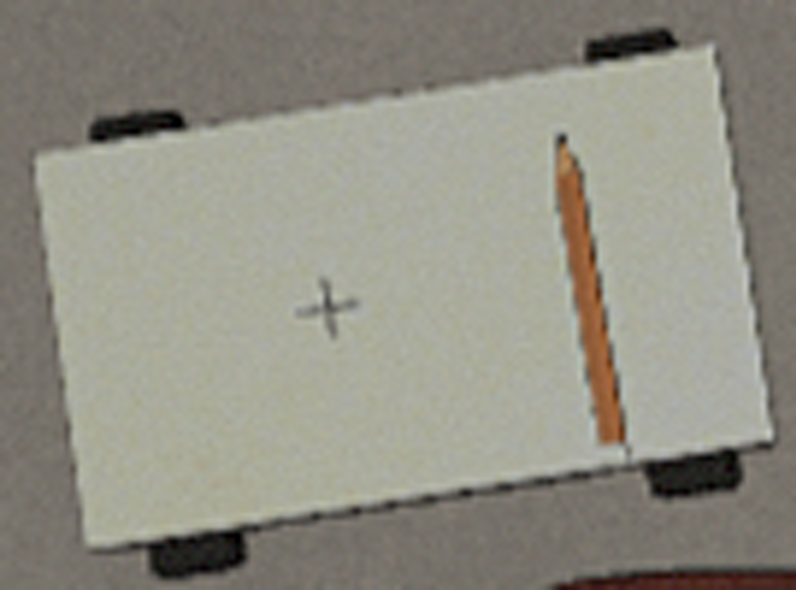

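Left (442,215) is dark grey with holes, so it's the template. The middle plate is short and thin, so it's the set square. The right one (497,225) is the longest, a bright bar with ends at crop (365,90) and (308,530), so it's the straightedge. Now I'll compute positions and check them against the known sizes.

```bash
cat > m.py <<'E'
from h import *
import pickle
T=pickle.load(open("top.pkl","rb")); S=pickle.load(open("scene.pkl","rb"))
f=lambda p,s,u0,v0,z,c=T: ray(c,(p[0]+.5)/s-.5+u0,(p[1]+.5)/s-.5+v0,z)
rk=np.array([f(p,5.4,285,100,.038) for p in[(115,40),(412,78),(350,562),(48,522)]])
se=np.array([f(p,5.4,285,100,.074) for p in[(365,90),(308,530)]])
se2=np.array([f(p,5,210,220,.074,S) for p in[(94,87),(262,464)]])
sh=np.array([f(p,5.9,103,112,.043) for p in[(37,155),(714,45),(773,440),(88,548)]])
cr=f((328,308),5.9,103,112,.043)
def fit(known,pts):
    k=known-known.mean(0); q=pts[:,:2]-pts[:,:2].mean(0)
    a=np.arctan2((k[:,0]*q[:,1]-k[:,1]*q[:,0]).sum(),(k*q).sum())
    R=np.array([[np.cos(a),-np.sin(a)],[np.sin(a),np.cos(a)]])
    return a,R,pts[:,:2].mean(0)
# pixel right = world -y; pixel up=+x
ra,rR,rc=fit(np.array([[.146,.09],[.146,-.09],[-.146,-.09],[-.146,.09]]),rk)
sa,sR,sc=fit(np.array([[.11,.19],[.11,-.19],[-.11,-.19],[-.11,.19]]),sh)
E
python3 - <<'E'
from m import *
n=np.linalg.norm
print("rack",rc,np.degrees(ra),[n(rk[i]-rk[i-1]) for i in range(4)])
print("se",se,n(se[0]-se[1]),se.mean(0),np.degrees(np.arctan2(*(se[0]-se[1])[[1,0]])))
print("in rack",(se[:,:2]-rc)@rR)
print("se2",se2,n(se2[0]-se2[1]),se2.mean(0), (se2[:,:2]-rc)@rR)
print("shelf",sc,np.degrees(sa),[n(sh[i]-sh[i-1]) for i in range(4)],"cross",cr,(cr[:2]-sc)@sR)
for a in((.146,.09),(-.146,-.09),(.146,-.09)): print(proj(S,[*(rc+rR@a),.038]))
print(proj(S,cr),np.array(bot.current_force()))
E
```

```text
rack [ 0.53129306 -0.2593913 ] -6.894673789469188 [np.float64(0.29194945885083273), np.float64(0.1785736324594698), np.float64(0.2917135702591452), np.float64(0.17988438136015103)]
se [[ 0.64920902 -0.33382075  0.074     ]
 [ 0.39178167 -0.30301697  0.074     ]] 0.25926379453192083 [ 0.52049534 -0.31841886  0.074     ] -6.823572977213832
in rack [[ 0.1259981  -0.05973604]
 [-0.13326549 -0.06005778]]
se2 [[ 0.39597127 -0.30498546  0.074     ]
 [ 0.65138517 -0.33870164  0.074     ]] 0.2576296538220244 [ 0.52367822 -0.32184355  0.074     ] [[-0.12886988 -0.06150909]
 [ 0.12874444 -0.0643204 ]]
shelf [0.50256285 0.24435072] 9.757944013783373 [np.float64(0.21870458034357024), np.float64(0.37728995267267923), np.float64(0.21973015872555382), np.float64(0.37830576934018606)] cross [0.49562195 0.28498461 0.043     ] [4.64045424e-05 4.12224062e-02]
(np.float64(318.15299568508317), np.float64(303.57364333265923))
(np.float64(218.04223400545513), np.float64(243.14836295770306))
(np.float64(255.2948425358093), np.float64(328.3717062407607))
(np.float64(404.36780384435644), np.float64(192.91925442511138)) [ 0.36184198  0.99846498 -0.88360119]
```

```bash
cat >> h.py <<'E'
def Rz(a): return np.array([[np.cos(a),np.sin(a),0],[np.sin(a),-np.cos(a),0],[0,0,-1.]])
def wcap():
    p=np.array(bot.current_ee_pos());R=np.array(bot.current_tcp_rot()); c=bot.capture("wrist")
    M=np.array(c["mount"]); c["attitude"]=R@M[:3,:3]; c["origin"]=p+R@M[:3,3]; return c
E
python3 - <<'E'
from m import *
p=[.522,-.320]
for d in(0,np.pi):
    print(d,bot.ik([*p,.069],Rz(ra+d)),bot.ik([*p,.22],Rz(ra+d)),bot.ik([*cr[:2],.10],Rz(sa+d)),bot.ik([*cr[:2],.2],Rz(sa+d)))
bot.movep([*p,.24],Rz(ra))
bot.grip(.35,60)
c=wcap(); pickle.dump(c,open("w1.pkl","wb")); save("w1.png",cv2.resize(c["image"],(800,600)))
print(bot.current_ee_pos(),c["origin"],c["attitude"],c["fx"],bot.current_time_s(),bot.current_width(),bot.current_force())
for z,a in((.074,(-.13,-.06)),(.074,(.13,-.06)),(.074,(0,-.06)),(.038,(-.146,-.09)),(.038,(.146,-.09))): print(np.array(proj(c,[*(rc+rR@a),z]))*800/560)
E
```

```text
0 [-0.76322501  0.19225653 -0.14869007  1.22984973  0.          2.4987024 ] [-0.76322501  0.13711179  0.06689171  1.50057624  0.          2.4987024 ] [ 0.2931629   0.04985017 -0.24416416  1.27678199  0.         -3.018738  ] [ 0.2931629   0.0139666  -0.09813391  1.45869582  0.         -3.018738  ]
3.141592653589793 [-0.76322501  0.19225653 -0.14869007  1.22984973  0.         -0.64289025] [-0.76322501  0.13711179  0.06689171  1.50057624  0.         -0.64289025] [ 0.2931629   0.04985017 -0.24416416  1.27678199  0.          0.12285465] [ 0.2931629   0.0139666  -0.09813391  1.45869582  0.          0.12285465]
[ 0.52198623 -0.32002492  0.24001712] [ 0.59290759 -0.32845364  0.35824901] [[-1.21066427e-01 -9.52875546e-01 -2.78156636e-01]
 [-9.92644405e-01  1.16236411e-01  3.38553073e-02]
 [ 7.20345879e-05  2.80209370e-01 -9.59938906e-01]] 362.68453784144117 2.4 0.34942872883026377 [ 0.06663404  0.68146407 -0.40706662]
[401.44215365 475.14157266]
[400.45982929  19.97820679]
[401.01219615 275.91928848]
[443.88844478 463.82102158]
[455.04603599   3.14687315]
```

View pics/w1.png

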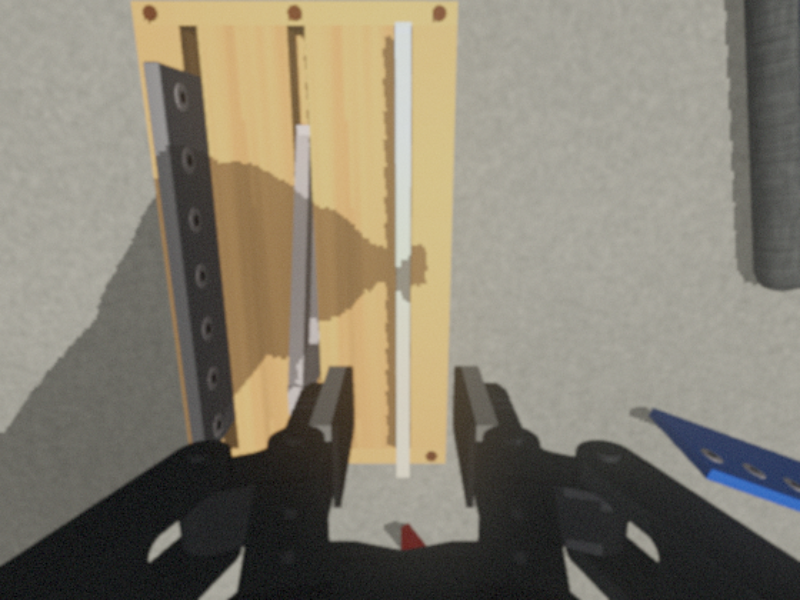

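The wrist view confirms the blade: its top face spans (403,22) to (403,477), about 1.4 mm further to -y than predicted. Left is the template and middle is the set square, both clear. I'll use the half-turned wrist because of the joint 6 range.

```bash
python3 - <<'E'
from m import *
g=rc+rR@[-.001,-.0613]
R=Rz(ra+np.pi)
bot.movep([*g,.18],R)
bot.grip(.38,70)
print(bot.move_l([*g,.071],feed=.1,threshold=12),bot.current_ee_pos(),bot.current_force())
bot.grip(0,70); bot.wait(.3)
print(bot.current_width()*85,bot.current_gripper_force(),bot.current_force(),bot.current_wrist_torque(),bot.current_time_s())
c=bot.capture("scene"); save("g.png",cv2.resize(c["image"][170:350,170:410],(800,600)))
E
```

```text
False [ 0.5233525  -0.32053045  0.07188492] [ 0.09877841  0.53093558 -0.08958582]
6.935147025131462 69.39512372016907 [0.05186751 0.03590497 5.55113253] [0.290482   0.07667721 0.02660546] 7.15
```

View pics/g.png

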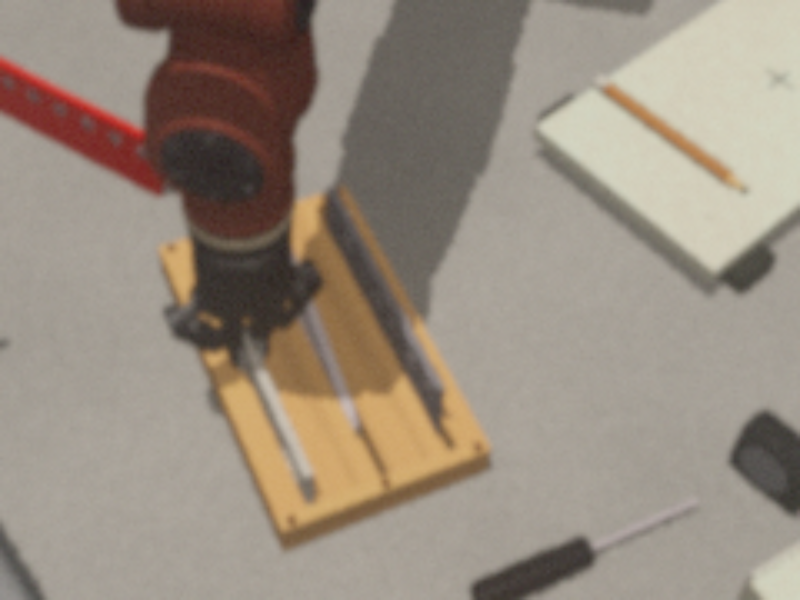

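The blade is held (6.9 mm reading, 69 N). Now lift straight up and check.

```bash
python3 - <<'E'
from m import *
p=np.array(bot.current_ee_pos()); f0=np.array(bot.current_force())
print(p)
bot.move_l([p[0],p[1],p[2]+.04],feed=.04); print(bot.current_force(),bot.current_wrist_torque())
bot.move_l([p[0],p[1],.25],feed=.12); bot.wait(.3)
print(bot.current_width()*85,bot.current_gripper_force(),bot.current_force(),bot.current_wrist_torque(),bot.current_time_s())
c=wcap(); pickle.dump(c,open("w2.pkl","wb")); pt=np.array(bot.current_ee_pos());R=np.array(bot.current_tcp_rot())
s=bot.capture("scene")
save("lift.png",np.hstack([cv2.resize(c["image"],(400,300)),cv2.resize(s["image"],(400,300))]).repeat(1,0) if 0 else np.vstack([cv2.resize(c["image"],(400,300)),cv2.resize(s["image"][150:360,150:430],(400,300))]))
for a in(-.13,.13):
  for b in (.002,-.062): print(np.array(proj(c,pt+R@[a,0,-b]))*400/560)
print(c["mount"])
E
```

```text
[ 0.52330658 -0.32036577  0.07180188]
[ 0.68679027 -0.46576725 -2.52601617] [ 0.02174037  0.01025697 -0.02790606]
6.871878061070942 68.22559833526611 [ 0.16733351  0.03026038 -3.21636676] [ 0.00130124 -0.00947894 -0.00298646] 9.9667
[201.54339165 396.63220692]
[201.5303295  310.19364244]
[200.85272739 -93.15039448]
[201.10474828 -27.7611417 ]
[[-1.01830595e-03 -9.59465120e-01 -2.81825561e-01  7.14184335e-02]
 [ 9.99999479e-01 -9.58770759e-04 -3.49146193e-04  1.51173425e-04]
 [ 6.47874867e-05 -2.81825770e-01  9.59465597e-01 -1.18246322e-01]
 [ 0.00000000e+00  0.00000000e+00  0.00000000e+00  1.00000000e+00]]
```

View pics/lift.png

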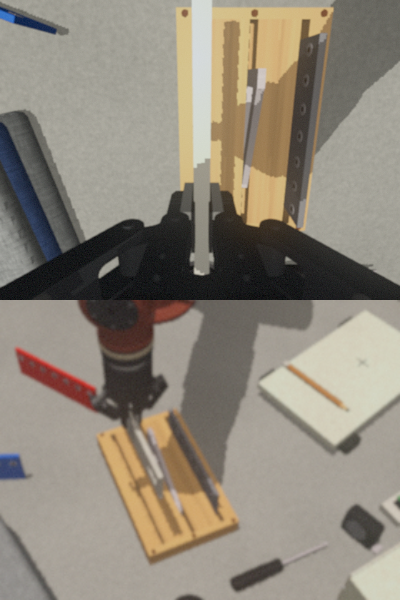

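The other two plates are still standing and the blade hangs upright and level with almost no moment. Next I'll refine the cross with the wrist camera from an offset pose.

```bash
python3 - <<'E'
from m import *
R=Rz(sa+np.pi)
q=cr[:2]+sR@[.06,-.06]
bot.movep([*q,.21],R); bot.wait(.2)
c=wcap(); pickle.dump(c,open("w3.pkl","wb"))
im=cv2.resize(c["image"],(800,600)); save("w3.png",im)
cc=sc+sR@[0,.04]
print(cr,cc,np.array(proj(c,cr))*800/560,np.array(proj(c,[*cc,.043]))*800/560)
for a in((-.11,.19),(.11,.19),(-.11,-.19)): print(np.array(proj(c,[*(sc+sR@a),.043]))*800/560)
print(bot.current_ee_pos(),bot.current_force(),bot.current_time_s())
E
```

```text
[0.49562195 0.28498461 0.043     ] [0.4957834  0.28377202] [516.48187465 168.26365852] [514.198404   168.17914056]
[844.18302081 -71.61665276]
[756.05113599 358.54103774]
[ 43.21609657 -69.51814682]
[0.56518045 0.23547758 0.21000589] [ 0.20917299 -0.49973406 -2.65528256] 12.3333
```

View pics/w3.png

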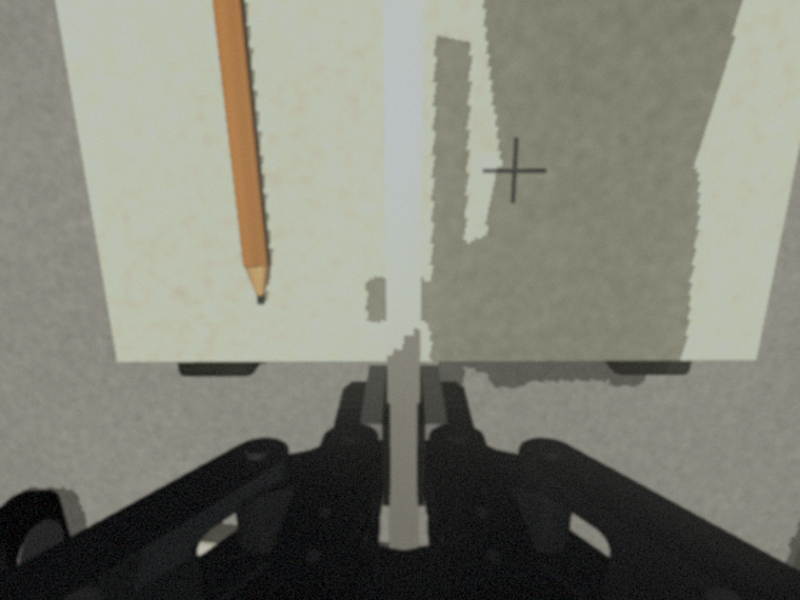

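Cross seen at (514.5,170.5), 2 px from prediction. The panel's near edge is level in the picture, so the angle is right. Moving over it and pressing.

```bash
python3 - <<'E'
from m import *
R=Rz(sa+np.pi)
c=pickle.load(open("w3.pkl","rb"))
x=ray(c,514.5*.7,170.5*.7,.043); print(x,cr)
x=x[:2]*.7+cr[:2]*.3
bot.movep([*x,.16],R)
bot.move_l([*x,.115],feed=.08); bot.wait(.3)
def F(n=10):
    a=[]
    for _ in range(n): a.append(bot.current_force()); bot.wait(.02)
    return np.mean(a,0)
f0=F(); print("base",f0,bot.current_wrist_torque())
print(bot.move_l([*x,.095],feed=.01,threshold=2.5)); bot.wait(.2)
z=bot.current_ee_pos()[2]; print("contact",z,F()-f0)
for i in range(12):
    e=5-(F()-f0)[2]
    if abs(e)<.3: break
    z+=-np.clip(e*.0004,-.001,.001); bot.move_l([*x,z],feed=.01); bot.wait(.15)
print(i,z,F(20)-f0,bot.current_wrist_torque(),bot.current_ee_pos(),x,bot.current_width()*85,bot.current_gripper_force(),bot.current_time_s())
t=bot.capture("top");s=bot.capture("scene"); pickle.dump((t,s),open("fin.pkl","wb"))
save("fin.png",np.hstack([cv2.resize(t["image"][100:220,95:235],(400,343)),cv2.resize(s["image"][125:275,320:495],(400,343))]))
for z in(.105,): print([np.array(proj(t,[*(x+sR@[a,0]),z])) for a in(-.13,.13)],[np.array(proj(s,[*(x+sR@[a,0]),z])) for a in(-.13,.13)])
E
```

```text
[0.49693177 0.28420451 0.043     ] [0.49562195 0.28498461 0.043     ]
base [ 0.08965393 -0.31834679 -3.02400765] [ 0.01837208 -0.03671664 -0.0101306 ]
True
contact 0.10307511235333237 [2.15307926 0.70420086 4.4465014 ]
1 0.10288372252702292 [-2.76350764 -0.44900265  4.90708049] [-0.06205692  0.34166972  0.02088689] [0.49649446 0.28443831 0.10283904] [0.49653882 0.28443854] 6.406141982560416 69.03369784355164 16.575
[array([158.4132474 , 202.06008216]), array([146.85222011, 119.67972433])] [array([377.96109685, 158.10154599]), array([444.0724942, 203.3543268])]
```

View pics/fin.png

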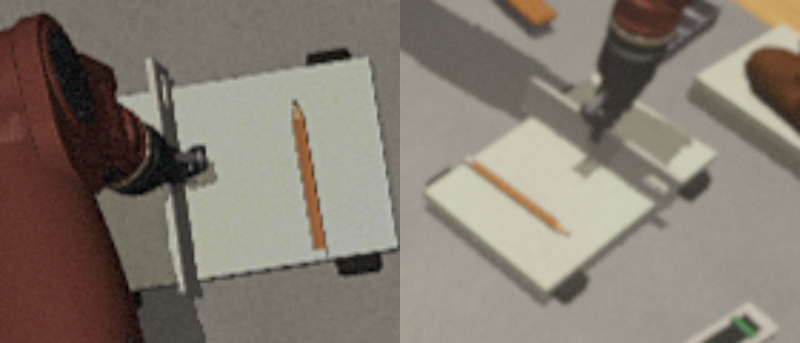

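Blade stands across the panel; top-view ends at (150,60) and (185,291) match the prediction (148,56)/(181,292), and the scene view agrees. A sideways load of -2.8 N remains along the blade, so I'll check whether it's just friction stick and relieve it.

```bash
python3 - <<'E'
from h import *
def F(n=15):
    a=[]
    for _ in range(n): a.append(np.r_[bot.current_force(),bot.current_wrist_torque()]); bot.wait(.02)
    return np.mean(a,0)
f0=np.array([.0897,-.318,-3.024,.018,-.037,-.010])
print(np.round(F()-f0,2))
p=np.array(bot.current_ee_pos()); p[:]=[.49653882,.28443854,.10288]
ax=np.array([np.cos(.1703),np.sin(.1703),0])
for k in(.0002,.0004,.0006):
    bot.move_l(p+ax*k,feed=.01); bot.wait(.1); print(k,np.round(F()-f0,2),bot.current_ee_pos())
print(bot.current_time_s())
E
```

```text
[-2.6  -0.19  4.45 -0.1   0.37  0.01]
0.0002 [-2.45  0.13  4.43 -0.04  0.32  0.02] [0.49678606 0.28448846 0.10291311]
0.0004 [-2.7   0.13  4.57 -0.03  0.36  0.01] [0.49691943 0.28452383 0.10287244]
0.0006 [-2.55 -0.04  4.37 -0.04  0.35  0.03] [0.49712602 0.2845531  0.10287413]
18.725
```

The moment matches friction times the lever arm (0.14 m), so the blade sits flat. I'll step back along the blade to release the friction, then trim to 5 N.

```bash
python3 - <<'E'
from h import *
def F(n=12):
    a=[]
    for _ in range(n): a.append(np.r_[bot.current_force(),bot.current_wrist_torque()]); bot.wait(.02)
    return np.mean(a,0)
f0=np.array([.0897,-.318,-3.024,.018,-.037,-.010])
p=np.array([.49653882,.28443854,.10288]); ax=np.array([np.cos(.1703),np.sin(.1703),0]); k=.0006
for i in range(10):
    f=F()-f0; print(round(k,5),np.round(f,2))
    if abs(f[0])<1 and abs(f[2]-5)<.25: break
    if abs(f[0])>=1: k+=np.sign(f[0])*.0002
    p[2]-=np.clip((f[2]-5)*-.0004,-.0005,.0005)
    bot.move_l(p+ax*k,feed=.01); bot.wait(.15)
bot.wait(.5); f=F(25)-f0
print(np.round(f,2),bot.current_ee_pos(),bot.current_tcp_rot(),bot.current_gripper_force(),bot.current_time_s())
E
```

```text
0.0006 [-2.26  0.17  4.31 -0.03  0.32  0.03]
0.0004 [-0.68  0.27  4.82  0.02  0.01  0.02]
[ 1.18  0.68  4.98  0.08 -0.39  0.01] [0.49706986 0.28453059 0.10266806] [[-9.85528009e-01 -1.69501300e-01 -1.96291177e-03]
 [-1.69500436e-01  9.85529930e-01 -5.99579119e-04]
 [ 2.03613774e-03 -2.58187614e-04 -9.99997894e-01]] 68.99444818496704 20.4417
```

```bash
python3 - <<'E'
from h import *
for _ in range(3):
    a=[]
    for _ in range(15): a.append(np.r_[bot.current_force(),bot.current_wrist_torque()]); bot.wait(.02)
    print(np.round(np.mean(a,0)-[.0897,-.318,-3.024,.018,-.037,-.010],2),bot.current_ee_pos())
f=np.mean(a,0)[2]+3.024
if 4.3<f<5.7: bot.job_done(); print("done")
E
```

```text
[ 2.06  0.57  5.06  0.09 -0.56  0.02] [0.49710029 0.28454819 0.10270139]
[ 2.61  0.79  5.07  0.12 -0.66  0.02] [0.49709728 0.28452668 0.10269582]
[ 2.78  0.9   5.04  0.13 -0.69  0.  ] [0.49696163 0.28451671 0.10263527]
the job is handed in; nothing more can be done
done
```

I handed the job in at about 21 s, and its judgement hasn't been shown to me. The straightedge is still gripped, upright and square across the panel, with its middle within about 2 mm of the cross by the cameras. It presses at about 5.0 N, and a sideways friction load along the blade was still rising slowly (2.8 N at the last reading). The template and set square were still standing in the rack after the lift.

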